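# Lay out the lens display on the lantern-room bench

### The arm

A 6-joint arm with a two-finger parallel gripper is mounted at the origin on the work surface. World frame = base frame: x ahead of the robot, y to its left, z up, the work surface at z = 0. Lengths are in m, angles in rad, forces in N, time in s.
With the tool pointing down it reaches from about 0.35 to 0.85 m from the base axis. Payload 8.1 kg.
Tool frame: the origin (TCP) lies on the centre line of the jaws, within the pads' length; the fingertips stand 22 mm ahead of it and the grasp point (between the pads) lies 3 mm ahead of it; z points along the fingers, y is the line along which they close (so a half turn about z gives the same grasp; the last joint's range is limited). The gripper opens to 85 mm and grips with 20 to 120 N. Pads are 22 mm wide; open, the fingers measure 114 mm over their backs; the gripper's body (76 mm by 85 mm) begins 54 mm behind the grasp point. The pads swing forward as they close: fully open they stand 13 mm farther back than shut.
Start: joints at [1.116, 0.13, 1.488, -0, 1.523, -0.085], TCP at [0.217, 0.559, 0.253] pointing down, gripper open.
Joint ranges: [-2.96, 2.96], [-0.89, 2.26], [0.02, 2.5], [-1.34, 4.48], [0, 2.73], [-2.66, 2.66]. Speed limits (rad/s): [2.39, 2.39, 2.79, 3.14, 3.14, 3.14].

### API

Orientations are given as [roll, pitch, yaw] about the fixed x, y, z axes, in that order (R = Rz(yaw) Ry(pitch) Rx(roll)).
In Python, from cell import r gives the robot as it stands.
- The arm moves only by the tool creep_tool, called after "Call:" as name(argument=value, ...), one argument or row to a line, values as JSON. Schema: {"type":"object","properties":{"offsets":{"type":"array","items":{"type":"array","items":{"type":"array","items":{"type":"number"},"minItems":6,"maxItems":6},"minItems":1,"maxItems":10},"minItems":1,"maxItems":1},"aperture":{"type":"number"},"squeeze":{"type":"number"},"only":{"type":"string"},"quiet":{"type":"boolean"},"lines":{"type":"string"}},"required":["offsets"],"additionalProperties":false}. offsets is a list that holds a single list of rows (three levels of brackets), with 1 to 10 rows, each of 6 numbers: dx, dy, dz in m, then a rotation vector rx, ry, rz in rad; each row is the pose to reach, as a shift and turn from the pose commanded when the call began, along the tool's axes at that moment; what a row does not reach only later rows make up. A row lasts 1/8 s, in which the tool goes at most 0.0625 m and 0.188 rad, less where a joint would pass 70% of its speed; a pose out of reach is approached as far as the arm can. aperture is the finger opening in m, set as the call begins (left out keeps the last). The fingers move at their own pace and stop on an object; squeeze is the grip in N (left out, the last holds). Time passes only in rows, so rows that do not move let the fingers close. The tool returns the time, the measured TCP pose, the force, the opening and the grip force at its end. only (a regular expression) keeps the lines of the reply that match it, lines (a string "A,B") keeps lines A to B, and quiet returns only ok. Input that does not fit is refused with a message, and nothing moves.
- r.sense(): the state, without advancing time (a new reading comes with each control period).
- r.capture(name): name is "scene" or "top" or "wrist"; returns a dict with "color" (400x640x3 uint8, red, green, blue), "K" (3x3 intrinsics, pixels), "position" and "attitude" of the camera in the world; the wrist camera has in their place "hand_eye" (4x4, takes a point from camera to tool coordinates, whose origin is the TCP and whose axes are the flange's). Camera axes: x right, y down, z forward; pixel columns grow to the right and rows downward; lengths in m; the calibration is good to about 2 mm. A picture is of the moment at which its call begins: read the wrist's pose just before it. There is no depth.
- r.close_job(): hands the job in; it is judged then, once.
The state is a dict: "time_s": time; "joint_positions": joint angles; "qd": joint speeds; "tau": joint torques, N m; "eef_pos": TCP position; "tool_rot": TCP orientation; "force": force on the tool from outside, world axes, zero at the start; "ft_torque": the same for the moment, N m; "grip_width": finger opening in m; "grasp_force": force on a finger pad.
Only numpy, scipy, OpenCV 4.12 (cv2) and the standard library are available. Lean on these libraries where they do the work, as an engineer would, in place of code of your own. Each camera call takes 0.05 s, during which the arm holds its last target. There are 200 camera calls.

### The job

Lay out this morning's lens display: the white tile flat on the wooden board midway between the brass lens stand and the burner, its long side along the board, and the violet prism on one of its long faces on the middle of the tile, running the same way as the tile. Cap the burner squarely with the copper cover, and stand the chrome loupe upright on the bench directly behind the tile (the side away from the robot), about a finger's width clear of the board's back edge. Lower every piece into place rather than dropping it, and leave the clear prism where it is.

Things in the scene. Friction and masses are not known exactly. Their poses are not given: they have to be found in the camera images.
- board: dark wooden display board fixed to the bench, 100 mm deep, 420 long, 8 thick. Origin: centre of its underside. x points away from the robot to its back edge (50 mm from the origin), y along its length to the robot's left; turned up to 0.2 rad. Its middle, midway between stand and burner, takes the tile; the loupe at x = 90 mm, y = 0 in this frame stands 22 mm clear of the back edge.
- stand: brass lens stand, fixed on the board 165 mm from its middle, at either end: round foot 66 mm across, stem with a black bakelite height knob on its side (reaching 36 mm out), upright lens ring 52 mm across, 130 mm high in all. Origin: centre of its foot's underside, on the board's top. z up; it may be turned. A fixed landmark.
- burner: squat brass burner, fixed on the board at the other end, 165 mm from the board's middle: foot 80 mm across, flat round top 76 mm across, 45 mm above its origin, with a dark centre and pale wick. Origin: centre of its underside, on the board's top. z up.
- tile: loose white glazed ceramic tile, 60 mm (its x) by 90 mm (its y, long side) by 10 mm thick, about 0.13 kg, lying flat on the bench at the start. Origin: centre of its underside. z up.
- prism_violet: loose triangular prism of violet glass lying on a long face: cross-section an equilateral triangle of 40 mm side (34.6 mm high, ridge on top), 56 mm long along its y with flat upright end faces, about 0.11 kg. Origin: centre of its underside, z up to the ridge. Best gripped across its two end faces (along y).
- prism_clear: loose triangular prism of clear, faintly greenish glass, same shape and size and axes as the violet one. To be left alone.
- loupe: loose chrome loupe standing upright: cylinder 36 mm across, 32 mm high, dark grip rings round it and a blue-grey lens in its top, about 0.08 kg. Origin: centre of its underside. z up.
- cover: loose domed copper burner cover: flat underside 66 mm across, dome 28 mm high, with an upright round handle 18 mm across on top from 28 to 56 mm above its underside, about 0.14 kg. Origin: centre of its underside. z up. Flat underneath, it rests on the burner's flat top; grip it by the handle.

How it is judged:
At the end, for the whole second after the job is handed in: Tile flat at the board's middle (12 mm, 0.2 rad); violet prism on a long face at the tile's middle (10 mm across, 12 along, 0.25 rad); cover level on burner (10 mm); loupe upright on bench, 66 to 120 mm behind board's middle, 15 mm sideways; clear prism unmoved (20 mm). All released, at rest (x of tile in the frame of board between -0.012 and 0.012 m and y of tile in the frame of board between -0.012 and 0.012 m and z of tile in the frame of board between 0.005 and 0.012 m and angle between the y axis of tile and the y axis of board, either way round below 0.2 rad and angle between tile's own z axis and vertical below 0.08 rad and x of prism_violet in the frame of tile between -0.01 and 0.01 m and y of prism_violet in the frame of tile between -0.012 and 0.012 m and z of prism_violet in the frame of tile between 0.007 and 0.014 m and angle between the y axis of prism_violet and the y axis of tile, either way round below 0.25 rad and angle between each of prism_violet, cover, loupe's own z axis and vertical below 0.1 rad and horizontal distance between cover and burner below 0.01 m and z of cover in the frame of burner between 0.042 and 0.049 m and x of loupe in the frame of board between 0.066 and 0.12 m and y of loupe in the frame of board between -0.015 and 0.015 m and z of loupe in the frame of board between -0.003 and 0.004 m and distance of prism_clear from where it was at the start of the episode below 0.02 m and linear speed of each of tile, prism_violet, loupe, cover below 0.01 m/s); the robot touches nothing.
It fails at once if the clear prism is shifted by more than 20 mm (distance of prism_clear from where it was at the start of the episode above 0.02 m).
It fails at once if the white tile is dropped or thrown: flies untouched faster than 0.6 m/s (a fall of about 18 mm) (contact force between tile and anything else below 0.02 N and linear speed of tile above 0.6 m/s).
It fails at once if the violet prism is dropped or thrown: flies untouched faster than 0.6 m/s (a fall of about 18 mm) (contact force between prism_violet and anything else below 0.02 N and linear speed of prism_violet above 0.6 m/s).
It fails at once if the loupe is dropped or thrown: flies untouched faster than 0.6 m/s (a fall of about 18 mm) (contact force between loupe and anything else below 0.02 N and linear speed of loupe above 0.6 m/s).
It fails at once if the copper cover is dropped or thrown: flies untouched faster than 0.6 m/s (a fall of about 18 mm) (contact force between cover and anything else below 0.02 N and linear speed of cover above 0.6 m/s).
It also fails if it takes over 118 s, if anything falls off the work surface, if the arm or the gripper's body presses on something with over 40 N, if the wrist force passes 120 N, or if a joint passes its speed limit or range.

## Working session

There is one attempt and no reset: what is moved stays moved. The work goes in short steps, Python scripts to look and compute and a tool call to move; the robot and the scene stay as the last step left them, time stands still between calls to the robot, and variables do not carry over. Pictures are saved under pics/ and viewed, at most 14 in all, crops included, and the job is handed in when it is done.

```bash
ls; mkdir -p pics; python3 - <<'E'
from cell import r
import cv2,pickle
s=r.sense();print(s['time_s'],s['eef_pos'],s['tool_rot'])
for n in ['scene','top']:
    c=r.capture(n);pickle.dump(c,open(n+'.pkl','wb'));cv2.imwrite(f'pics/{n}0.png',c['color'][:,:,::-1]);print(n,c['K'].tolist() if hasattr(c['K'],'tolist') else c['K'],c['position'],c['attitude'])
E
```

```text
cell.py
pics
0.0 [0.21661755 0.55898522 0.2522423 ] [-3.13974530e+00 -1.69629180e-04  2.77181445e+00]
scene [[425.8330620052626, 0.0, 320.36644643296773], [0.0, 425.8330620052626, 201.35041817017972], [0.0, 0.0, 1.0]] [ 1.15231757 -0.62108478  0.59621999] [-2.13199623  0.00944483  0.79731496]
top [[519.1428169348493, 0.0, 313.40513037369493], [0.0, 519.1428169348493, 201.46828011999835], [0.0, 0.0, 1.0]] [0.30540781 0.01003806 1.06727409] [-2.94532964  0.00613558 -1.59150499]
```

View pics/scene0.png

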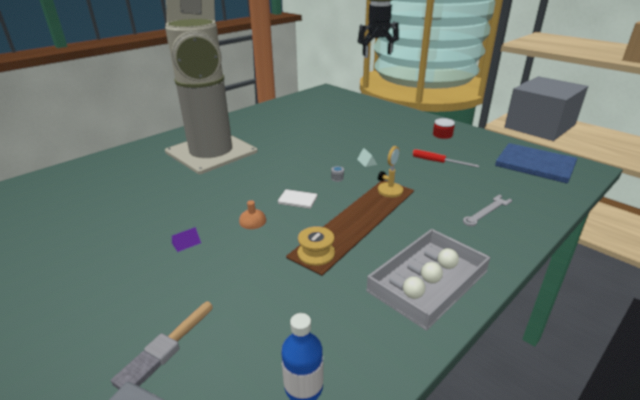

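View pics/top0.png

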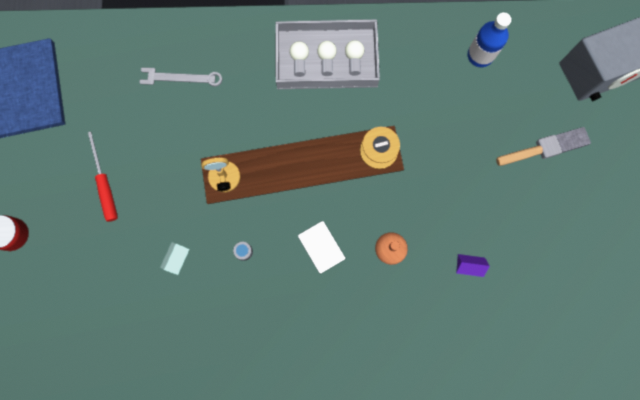

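Both views agree. In the top view, the board runs (203,155)-(403,165), with the stand at (224,175) and the burner at (380,147). The loose pieces are the tile (322,247), cover (392,248), violet prism (473,266), loupe (242,251) and clear prism (175,259). In the scene view, the tile is at (298,198), cover (252,215), violet (186,240), loupe (337,172) and burner (317,240). Next I'll measure them.

```bash
cat >h.py <<'E'
import numpy as np,cv2,pickle
from scipy.spatial.transform import Rotation as R
def cam(c,s=None):
    if 'hand_eye' in c:
        T=np.eye(4);T[:3,:3]=R.from_euler('xyz',s['tool_rot']).as_matrix();T[:3,3]=s['eef_pos'];T=T@np.array(c['hand_eye'])
        return T[:3,3],T[:3,:3],np.array(c['K'])
    return np.array(c['position']),R.from_euler('xyz',c['attitude']).as_matrix(),np.array(c['K'])
def ray(cm,uv):
    p,M,K=cm;d=M@np.linalg.solve(K,[uv[0],uv[1],1.]);return p,d/np.linalg.norm(d)
def plane(cm,uv,z):
    p,d=ray(cm,uv);return p+d*(z-p[2])/d[2]
def proj(cm,X):
    p,M,K=cm;q=K@(M.T@(np.array(X)-p));return q[:2]/q[2]
def tri(a,ua,b,ub):
    p,d=ray(a,ua);q,e=ray(b,ub)
    t=np.linalg.lstsq(np.c_[d,-e],q-p,rcond=None)[0];A=p+t[0]*d;B=q+t[1]*e
    return (A+B)/2,np.linalg.norm(A-B)
def hsv(c): return cv2.cvtColor(c['color'],cv2.COLOR_RGB2HSV)
def blob(m,near=None,rad=60):
    m=m.astype(np.uint8)
    if near is not None:
        k=np.zeros_like(m);cv2.circle(k,tuple(map(int,near)),rad,1,-1);m=m&k
    cs,_=cv2.findContours(m,cv2.RETR_EXTERNAL,cv2.CHAIN_APPROX_NONE)
    return max(cs,key=cv2.contourArea)
def cen(k):
    m=cv2.moments(k);return np.array([m['m10'],m['m01']])/m['m00']
def rng(h,lo,hi): return cv2.inRange(h,np.array(lo),np.array(hi))>0
E
cat >m.py <<'E'
from h import *
np.set_printoptions(precision=4,suppress=True)
out={}
for n,pt in [('top',dict(tile=(322,247),cover=(392,248),violet=(473,266),loupe=(242,251),board=(300,165),burner=(380,147))),
          ('scene',dict(tile=(298,198),cover=(252,215),violet=(186,240),loupe=(337,172),board=(352,225),burner=(317,240)))]:
    c=pickle.load(open(n+'.pkl','rb'));h=hsv(c);cm=cam(c)
    for k,u in pt.items():print(n,k,h[u[1],u[0]])
    bg=rng(h,[70,40,0],[100,255,255])
    out[n]=(c,h,cm)
    M=dict(tile=rng(h,[0,0,170],[180,60,255]),cover=rng(h,[3,120,80],[14,255,255]),violet=rng(h,[120,120,0],[150,255,255]),burner=rng(h,[15,120,100],[32,255,255]))
    for k,m in M.items():
        b=blob(m,pt[k],40);print(n,k,cv2.contourArea(b),cen(b),cv2.minAreaRect(b));out[n,k]=b
t,s=out['top'][2],out['scene'][2]
print('tile tri',tri(t,cen(out['top','tile']),s,cen(out['scene','tile'])))
q=np.array([plane(t,p[0],.01)[:2] for p in out['top','tile']],np.float32);print('tile top',cv2.minAreaRect(q))
q=np.array([plane(s,p[0],.01)[:2] for p in out['scene','tile']],np.float32);print('tile scene',cv2.minAreaRect(q))
h=out['top'][1]
v=out['top','violet'];print('violet poly',cv2.approxPolyDP(v,2,True)[:,0].tolist())
v=out['scene','violet'];print('violet poly',cv2.approxPolyDP(v,2,True)[:,0].tolist())
cv2.imwrite('pics/z.png',np.vstack([np.hstack([cv2.resize(out[n][0]['color'][y:y+60,x:x+60,::-1],(260,260),interpolation=cv2.INTER_CUBIC) for x,y in L]) for n,L in [('top',[(443,236),(362,218),(350,118)]),('scene',[(156,210),(222,185),(290,215)])]]))
E
python3 m.py
```

```text
top tile [120   1 252]
top cover [ 10 149 194]
top violet [133 183 190]
top loupe [103 135 198]
top board [ 11 158  97]
top burner [105  27  94]
top tile 1304.5 [321.1754 246.6814] ((321.20306396484375, 246.6452178955078), (45.124794006347656, 30.421207427978516), 59.534454345703125)
top cover 714.0 [391.0497 248.0686] ((391.0, 248.0), (30.0, 30.0), 90.0)
top violet 511.5 [471.8283 265.4128] ((472.39739990234375, 265.5196533203125), (31.322799682617188, 18.899410247802734), 7.594643592834473)
top burner 1287.0 [379.47   147.5379] ((379.5, 147.5), (41.0, 39.0), 90.0)
scene tile [ 60   1 220]
scene cover [ 13 137 183]
scene violet [135 172 139]
scene loupe [113  16 131]
scene board [ 12 150 109]
scene burner [12 14 91]
scene tile 408.0 [297.3509 197.5645] ((296.989990234375, 197.5699920654297), (36.91097640991211, 13.859292984008789), 8.130102157592773)
scene cover 376.5 [251.938 217.382] ((250.3563690185547, 217.2293243408203), (25.79230499267578, 22.967788696289062), 48.01278305053711)
scene violet 377.0 [185.3594 239.1857] ((185.07662963867188, 239.3357391357422), (16.06192398071289, 26.399648666381836), 70.01689910888672)
scene burner 1209.5 [316.0987 246.2045] ((315.5, 246.0), (38.0, 39.0), 90.0)
tile tri (array([ 0.4219, -0.0013,  0.0078]), np.float64(0.001204415242290505))
tile top ((0.42157265543937683, -0.0016063451766967773), (0.09223757684230804, 0.061943717300891876), 29.300048828125)
tile scene ((0.4236185550689697, -0.002915363758802414), (0.09068864583969116, 0.06608198583126068), 29.420167922973633)
violet poly [[458, 255], [458, 273], [483, 276], [488, 267], [484, 258]]
violet poly [[194, 228], [172, 236], [172, 242], [177, 250], [199, 242]]
```

View pics/z.png

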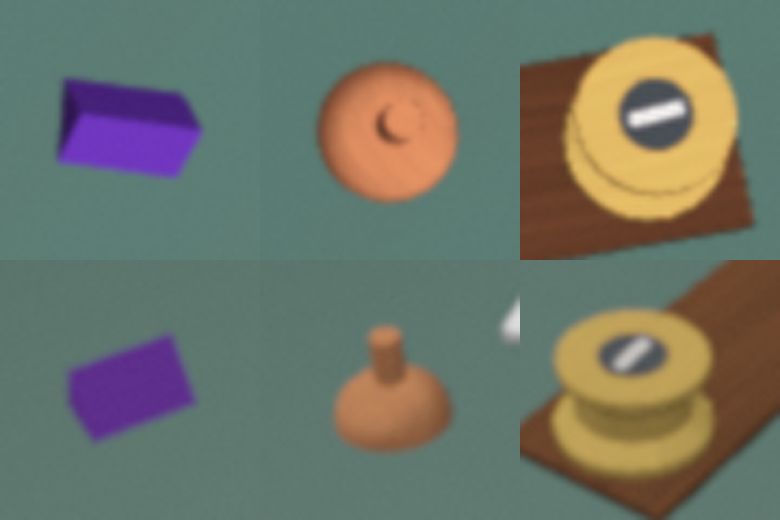

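The crops show the violet ridge from about (462,262.5) to (489.5,266) in the top view and (195,227) to (172,236) in the scene view. The cover's handle top is at (394.8,245.7) top and (251.1,202.8) scene. The burner's dark centre is at (381.2,144.3) top and (316.1,236.7) scene.

```bash
cat >m2.py <<'E'
from h import *
np.set_printoptions(precision=4,suppress=True)
C={n:pickle.load(open(n+'.pkl','rb')) for n in('top','scene')};t,s=cam(C['top']),cam(C['scene'])
for n,a,b in [('ridge a',(461.9,262.5),(195.2,227.3)),('ridge b',(489.4,266),(171.7,235.8)),('handle',(394.8,245.7),(251.1,202.8)),('burner',(381.2,144.3),(316.1,236.7))]:
    print(n,*tri(t,a,s,b))
h=hsv(C['top'])
k=blob(rng(h,[98,90,120],[112,255,255]),(242,251),12);u=cen(k);print('loupe lens',u,plane(t,u,.032))
d=C['scene'];cv2.imwrite('pics/z2.png',np.hstack([cv2.resize(C[n]['color'][y:y+50,x:x+50,::-1],(400,400),interpolation=cv2.INTER_CUBIC) for n,x,y in [('scene',312,147),('top',217,226)]]))
m=rng(h,[0,90,20],[14,255,140]);m=cv2.morphologyEx(m.astype(np.uint8),cv2.MORPH_OPEN,np.ones((3,3)))
k=blob(m,(302,163),115);print(cv2.contourArea(k))
q=np.array([plane(t,p[0],.008)[:2] for p in k],np.float32);print('board',cv2.minAreaRect(q),cv2.boxPoints(cv2.minAreaRect(q)))
fo=blob(rng(h,[15,120,100],[32,255,255]),(224,178),17);print('foot rect',cv2.boundingRect(fo))
v=[plane(t,p,0) for p in [(458,255),(458,273),(484,276.8),(485,258)]];print('violet base',np.array(v),np.mean(v,0))
m=rng(h,[3,120,80],[14,255,255]);k=blob(m,(392,248),40);print('cover',plane(t,cen(k),.008),plane(t,cen(k),0.0))
E
python3 m2.py
```

```text
ridge a [ 0.3824 -0.2781  0.0322] 0.003534433362996073
ridge b [ 0.3742 -0.3319  0.0323] 0.0033614904270510833
handle [ 0.4165 -0.1438  0.0531] 0.0037040631072132045
burner [ 0.6238 -0.1271  0.053 ] 0.003262282365266353
loupe lens [241.6111 250.    ] [0.4156 0.1576 0.032 ]
6273.0
board ((0.5976283550262451, 0.03528439998626709), (0.09867573529481888, 0.4178243577480316), 8.741284370422363) [[ 0.5171  0.2343]
 [ 0.5806 -0.1787]
 [ 0.6781 -0.1637]
 [ 0.6146  0.2493]]
foot rect (208, 162, 33, 31)
violet base [[ 0.3993 -0.2819  0.    ]
 [ 0.3627 -0.2792  0.    ]
 [ 0.354  -0.3314  0.    ]
 [ 0.392  -0.3366  0.    ]] [ 0.377  -0.3073  0.    ]
cover [ 0.4156 -0.1443  0.008 ] [ 0.4165 -0.1455  0.    ]
```

View pics/z2.png

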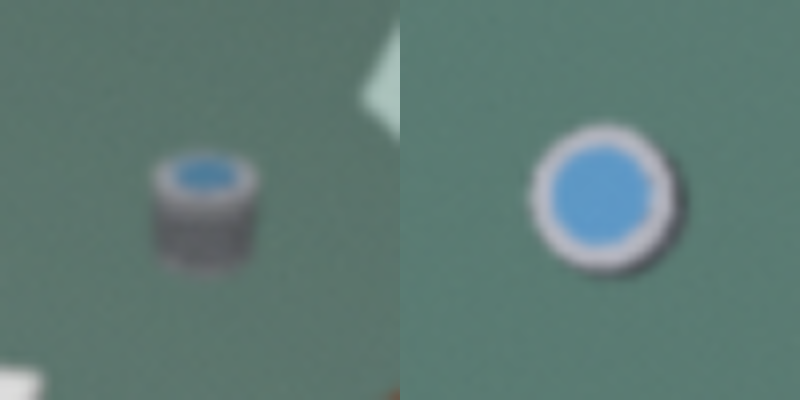

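```bash
cat >go.py <<'E'
# usage: go.py x y z yaw_deg -> tool-frame delta from the measured pose
from h import *; from cell import r; import sys
x,y,z,w=map(float,sys.argv[1:5]);s=r.sense()
A=R.from_euler('xyz',s['tool_rot']);B=R.from_euler('xyz',[np.pi,0,np.radians(w)])
print(s['time_s'],np.round(s['eef_pos'],4),np.round(A.inv().apply(np.array([x,y,z])-s['eef_pos']),4),np.round((A.inv()*B).as_rotvec(),4))
E
python3 go.py .4222 -.002 .16 29.3
python3 - <<'E'
from h import *
C={n:pickle.load(open(n+'.pkl','rb')) for n in('top','scene')};t,s=cam(C['top']),cam(C['scene'])
print('loupe',tri(t,(242.5,250.2),s,(337.6,169.1)))
E
```

```text
0.1 [0.2166 0.559  0.2523] [-0.3945 -0.4487  0.093 ] [-1.1000e-03  1.8000e-03  2.2604e+00]
loupe (array([0.416145  , 0.15689608, 0.03071209]), np.float64(0.002401768353266754))
```

Call:
creep_tool(
  offsets=[
    [[-0.3945,-0.4487,0.093,0,0,2.26],[-0.3945,-0.4487,0.093,0,0,2.26],[-0.3945,-0.4487,0.093,0,0,2.26],[-0.3945,-0.4487,0.093,0,0,2.26],[-0.3945,-0.4487,0.093,0,0,2.26],[-0.3945,-0.4487,0.093,0,0,2.26],[-0.3945,-0.4487,0.093,0,0,2.26],[-0.3945,-0.4487,0.093,0,0,2.26],[-0.3945,-0.4487,0.093,0,0,2.26],[-0.3945,-0.4487,0.093,0,0,2.26]],
  ],
  aperture=0.085,
  squeeze=40,
)

```text
time_s: 1.35
eef_pos: [0.4225, -0.0041, 0.1597]
tool_rot: [-3.141, 0.0, 0.889]
force: [-0.4, 1.2, 0.2]
grip_width: 0.0849
grasp_force: 0.0
```

```bash
python3 go.py .4222 -.002 .16 29.3
```

```text
1.35 [ 0.4225 -0.0041  0.1597] [ 0.0014 -0.0015 -0.0003] [-0.      0.0004  0.3773]
```

Call:
creep_tool(
  offsets=[
    [[0,0,0,0,0,0.377],[0,0,0,0,0,0.377],[0,0,0,0,0,0.377],[0,0,0,0,0,0.377]],
  ],
)

```text
time_s: 1.85
eef_pos: [0.4224, -0.0014, 0.1601]
tool_rot: [-3.141, 0.0, 0.524]
force: [-0.2, 0.6, -0.9]
grip_width: 0.085
grasp_force: 0.0
```

```bash
cat >w.py <<'E'
# wrist view of white tile top at height argv[1]
from h import *; from cell import r; import sys
s=r.sense();c=r.capture('wrist');pickle.dump((c,s),open('wrist.pkl','wb'));cm=cam(c,s)
cv2.imwrite(f'pics/w{s["time_s"]:.2f}.png',c['color'][:,:,::-1]);print(f'pics/w{s["time_s"]:.2f}.png',cm[0])
z=float(sys.argv[1]);h=hsv(c);k=blob(rng(h,[0,0,170],[180,60,255]))
q=np.array([plane(cm,p[0],z)[:2] for p in k],np.float32);print(cv2.contourArea(k),cv2.boundingRect(k),cv2.minAreaRect(q))
E
python3 w.py .01
```

```text
pics/w1.85.png [0.48405273 0.03498816 0.28022624]
6517.0 (282, 137, 70, 100) ((0.4210113286972046, 0.0005584321916103363), (0.09029462933540344, 0.06007116287946701), 29.29448127746582)
```

```bash
python3 go.py .4213 -.0005 .028 29.3
```

```text
1.9 [ 0.4224 -0.0013  0.1602] [-0.0005 -0.0012  0.1322] [-0.0001  0.0001  0.0124]
```

Call:
creep_tool(
  offsets=[
    [[-0.0005,-0.0012,0.05,0,0,0.012],[-0.0005,-0.0012,0.1,0,0,0.012],[-0.0005,-0.0012,0.125,0,0,0.012],[-0.0005,-0.0012,0.132,0,0,0.012],[-0.0005,-0.0012,0.132,0,0,0.012],[-0.0005,-0.0012,0.132,0,0,0.012],[-0.0005,-0.0012,0.132,0,0,0.012]],
  ],
  aperture=0.068,
)

```text
time_s: 2.78
eef_pos: [0.4226, -0.0008, 0.0296]
tool_rot: [3.14, -0.002, 0.508]
force: [-0.2, 0.2, -0.4]
grip_width: 0.0683
grasp_force: 0.0
```

```bash
python3 go.py .4213 -.0005 .028 29.3;  python3 w.py .01
```

```text
2.775 [ 0.4226 -0.0008  0.0296] [-0.001  -0.0009  0.0016] [ 0.0014 -0.002  -0.0033]
pics/w2.77.png [0.48454297 0.03456736 0.14980277]
19725.5 (250, 168, 130, 166) ((0.4214237928390503, 0.0009574256837368011), (0.0886463150382042, 0.058883294463157654), 29.279361724853516)
```

Call:
creep_tool(
  offsets=[
    [[-0.001,-0.001,0.004,0,0,0],[-0.001,-0.001,0.006,0,0,0],[-0.001,-0.001,0.006,0,0,0],[-0.001,-0.001,0.006,0,0,0]],
  ],
)

```text
time_s: 3.32
eef_pos: [0.4201, -0.0003, 0.0223]
tool_rot: [-3.141, 0.0, 0.508]
force: [-0.0, -0.7, 0.2]
grip_width: 0.0677
grasp_force: 0.0
```

```bash
python3 w.py .01
```

```text
pics/w3.33.png [0.48235027 0.03498949 0.14234049]
21758.5 (250, 167, 137, 174) ((0.4214027225971222, 0.0008824914693832397), (0.08867364376783371, 0.05890870839357376), 29.24338722229004)
```

View pics/w2.77.png

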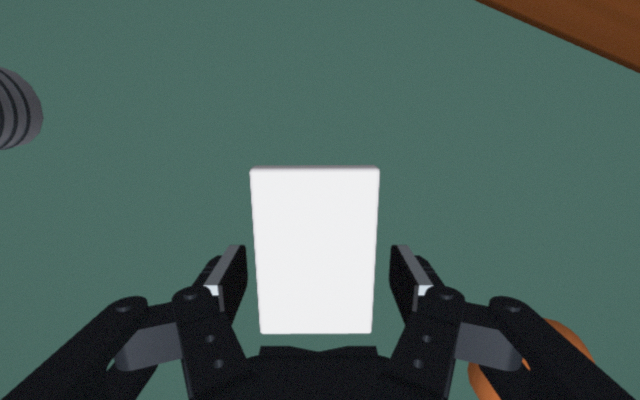

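The wrist view shows the tile at columns 250-380 and rows 167-333, square between the pads. There's no contact yet at TCP z 0.022, so I'll creep lower.

Call:
creep_tool(
  offsets=[
    [[0,0,0.002,0,0,0],[0,0,0.004,0,0,0],[0,0,0.004,0,0,0]],
  ],
)

```text
time_s: 3.75
eef_pos: [0.4199, -0.0003, 0.018]
tool_rot: [-3.141, 0.0, 0.508]
force: [0.5, 0.6, 0.6]
grip_width: 0.0683
grasp_force: 0.0
```

Call:
creep_tool(
  offsets=[
    [[0,0,0,0,0,0],[0,0,0,0,0,0],[0,0,0,0,0,0],[0,0,0,0,0,0]],
  ],
  aperture=0.05,
  squeeze=30,
)

```text
time_s: 4.25
eef_pos: [0.4202, -0.0003, 0.0184]
tool_rot: [3.141, -0.0, 0.508]
force: [-0.5, 0.0, 2.8]
grip_width: 0.0591
grasp_force: 32.8
```

Call:
creep_tool(
  offsets=[
    [[0,0,-0.02,0,0,0],[0,0,-0.05,0,0,0],[0,0,-0.09,0,0,0],[0,0,-0.1,0,0,0],[0,0,-0.1,0,0,0]],
  ],
)

```text
time_s: 4.88
eef_pos: [0.4204, -0.0004, 0.1183]
tool_rot: [3.141, -0.001, 0.508]
force: [-0.2, 0.1, -1.2]
grip_width: 0.0588
grasp_force: 33.2
```

```bash
python3 go.py .5977 .0343 .12 98.74
```

```text
4.875 [ 4.204e-01 -4.000e-04  1.183e-01] [ 0.1718  0.0559 -0.0015] [ 1.0000e-03 -3.0000e-04 -1.2156e+00]
```

Call:
creep_tool(
  offsets=[
    [[0.05,0.016,0,0,0,-0.18],[0.1,0.032,0,0,0,-0.36],[0.14,0.046,0,0,0,-0.54],[0.1718,0.0559,0,0,0,-0.72],[0.1718,0.0559,0,0,0,-0.9],[0.1718,0.0559,0,0,0,-1.08],[0.1718,0.0559,0,0,0,-1.2156],[0.1718,0.0559,0,0,0,-1.2156],[0.1718,0.0559,0,0,0,-1.2156]],
  ],
)

```text
time_s: 6.0
eef_pos: [0.5966, 0.0344, 0.1168]
tool_rot: [-3.14, -0.0, 1.72]
force: [1.1, -0.6, -1.2]
grip_width: 0.0591
grasp_force: 33.2
```

```bash
python3 go.py .5977 .0343 .027 98.74; python3 w.py .12; python3 - <<'E'
from cell import r; import pickle,cv2
for n in ['scene','top']:
    c=r.capture(n);pickle.dump(c,open(n+'1.pkl','wb'));cv2.imwrite(f'pics/{n}1.png',c['color'][:,:,::-1])
E
```

```text
6.0 [0.5966 0.0344 0.1168] [-0.0003  0.0013  0.0898] [-0.0021 -0.0004 -0.003 ]
pics/w6.00.png [0.58544365 0.10588589 0.23691337]
22621.5 (247, 168, 141, 178) ((0.5943094491958618, 0.04333331808447838), (0.053307004272937775, 0.08050701022148132), 8.666333198547363)
```

```bash
ls -t pics | head -3; cp pics/$(ls -t pics | grep ^w | head -1) pics/wa.png
```

```text
top1.png
scene1.png
w6.00.png
```

View pics/wa.png

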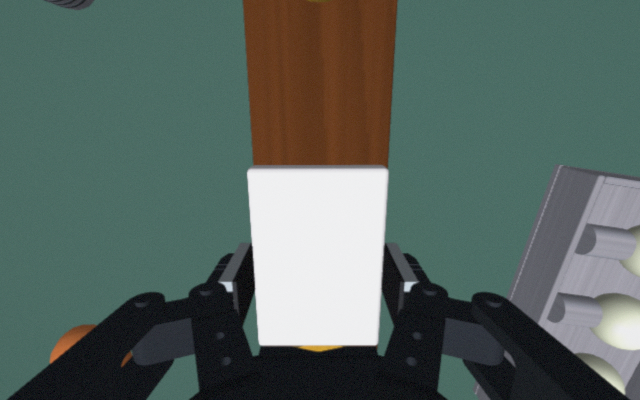

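The tile is held square over the board. The board's edges are at columns about 250 and 392 near row 100, and the burner shows just below the tile. I'll compare the board's centre line with the tile's.

```bash
python3 - <<'E'
from h import *
c,s=pickle.load(open('wrist.pkl','rb'));cm=cam(c,s);h=hsv(c)
X=np.array([.5976,.0353]);a=.1526;ux=np.array([np.cos(a),np.sin(a)]);uy=np.array([-np.sin(a),np.cos(a)])
m=rng(h,[0,90,20],[14,255,180])
for v in (40,80,120,150):
    u=np.where(m[v,200:450])[0]+200;L,Rr=[plane(cm,(e,v),.008)[:2]-X for e in (u[0],u[-1]+1)]
    print(v,u[0],u[-1],[np.round([p@ux,p@uy],4) for p in(L,Rr)])
k=blob(rng(h,[0,0,170],[180,60,255]),(318,255),120)
for z in(.108,):
    q=np.array([plane(cm,p[0],z)[:2] for p in k],np.float32);e=cv2.minAreaRect(q);d=np.array(e[0])-X;print(z,e,d@ux,d@uy)
E
```

```text
40 246 394 [array([-0.0492,  0.1127]), array([0.0491, 0.1122])]
80 248 392 [array([-0.0495,  0.0879]), array([0.0494, 0.0874])]
120 251 389 [array([-0.0492,  0.0613]), array([0.0489, 0.061 ])]
150 253 387 [array([-0.0491,  0.0402]), array([0.0488, 0.0398])]
0.108 ((0.5952194333076477, 0.03691289573907852), (0.05877847224473953, 0.08877024799585342), 8.666339874267578) -0.002107728848344116 0.0019560187994323787
```

Call:
creep_tool(
  offsets=[
    [[-0.001,0.002,0.04,-0.002,0,-0.003],[-0.001,0.002,0.07,-0.002,0,-0.003],[-0.001,0.002,0.083,-0.002,0,-0.003],[-0.001,0.002,0.086,-0.002,0,-0.003],[-0.001,0.002,0.088,-0.002,0,-0.003],[-0.001,0.002,0.089,-0.002,0,-0.003],[-0.001,0.002,0.089,-0.002,0,-0.003]],
  ],
)

```text
time_s: 7.02
eef_pos: [0.6001, 0.0337, 0.0302]
tool_rot: [3.138, 0.0, 1.726]
force: [-0.3, 0.4, -2.0]
grip_width: 0.0587
grasp_force: 33.2
```

```bash
python3 go.py .5986 .0337 .027 98.74
```

```text
7.025 [0.6001 0.0337 0.0302] [ 0.0003 -0.0015  0.0032] [0.0033 0.0003 0.003 ]
```

Call:
creep_tool(
  offsets=[
    [[0,-0.001,0.001,0.001,0,0],[0,-0.001,0.002,0.001,0,0],[0,-0.001,0.003,0.001,0,0],[0,-0.001,0.003,0.001,0,0]],
  ],
)

```text
time_s: 7.52
eef_pos: [0.5985, 0.0336, 0.0265]
tool_rot: [3.141, 0.0, 1.726]
force: [-1.7, -0.3, 1.7]
grip_width: 0.0589
grasp_force: 33.6
```

Contact is starting (about 3.7 N up). I'll open and lift.

Call:
creep_tool(
  offsets=[
    [[0,0,0,0,0,0],[0,0,0,0,0,0],[0,0,0,0,0,0],[0,0,0,0,0,0],[0,0,-0.02,0,0,0],[0,0,-0.06,0,0,0],[0,0,-0.12,0,0,0],[0,0,-0.12,0,0,0]],
  ],
  aperture=0.075,
)

```text
time_s: 8.52
eef_pos: [0.6031, 0.0334, 0.1551]
tool_rot: [3.128, 0.002, 1.726]
force: [0.2, 0.3, -0.1]
grip_width: 0.0748
grasp_force: 0.0
```

```bash
python3 w.py .018; python3 go.py .378 -.306 .16 -8.6
```

```text
pics/w8.53.png [0.58948254 0.10490194 0.27499417]
16073.5 (491, 163, 149, 181) ((0.8370607495307922, 0.004054851830005646), (0.1689702421426773, 0.10532637685537338), 89.77565002441406)
8.575 [0.6012 0.0334 0.1516] [-0.3007 -0.2731 -0.0104] [ 0.0079 -0.0076  1.8765]
```

```bash
cat >bf.py <<'E'
from h import *
c,s=pickle.load(open('wrist.pkl','rb'));cm=cam(c,s);h=hsv(c)
X=np.array([.5976,.0353]);a=.1526;ux=np.array([np.cos(a),np.sin(a)]);uy=np.array([-np.sin(a),np.cos(a)])
k=blob(rng(h,[0,0,170],[180,60,255]),proj(cm,[.598,.035,.018]),95)
q=np.array([plane(cm,p[0],.018)[:2] for p in k],np.float32);e=cv2.minAreaRect(q);d=np.array(e[0])-X;print(e,d@ux,d@uy)
E
python3 bf.py
```

```text
((0.5973016023635864, 0.03580512851476669), (0.06008933484554291, 0.08925329148769379), 9.005574226379395) -0.0002181462242065553 0.000544617471912213
```

Call:
creep_tool(
  offsets=[
    [[-0.3007,-0.2731,-0.01,0.008,-0.008,1.8765],[-0.3007,-0.2731,-0.01,0.008,-0.008,1.8765],[-0.3007,-0.2731,-0.01,0.008,-0.008,1.8765],[-0.3007,-0.2731,-0.01,0.008,-0.008,1.8765],[-0.3007,-0.2731,-0.01,0.008,-0.008,1.8765],[-0.3007,-0.2731,-0.01,0.008,-0.008,1.8765],[-0.3007,-0.2731,-0.01,0.008,-0.008,1.8765],[-0.3007,-0.2731,-0.01,0.008,-0.008,1.8765],[-0.3007,-0.2731,-0.01,0.008,-0.008,1.8765],[-0.3007,-0.2731,-0.01,0.008,-0.008,1.8765]],
  ],
)

```text
time_s: 9.82
eef_pos: [0.3746, -0.3055, 0.1554]
tool_rot: [3.141, 0.01, -0.155]
force: [0.3, -0.2, 0.2]
grip_width: 0.0751
grasp_force: 0.0
```

Call:
creep_tool(
  offsets=[
    [[0,0,0,0,0,0],[0,0,0,0,0,0]],
  ],
)

```text
time_s: 10.07
eef_pos: [0.375, -0.3056, 0.1557]
tool_rot: [3.141, 0.009, -0.144]
force: [-0.3, -0.3, 0.5]
grip_width: 0.0752
grasp_force: 0.0
```

```bash
python3 w.py 0.01;python3 go.py .378 -.306 .16 -8.6; cp pics/$(ls -t pics | grep ^w | head -1) pics/wb.png
```

```text
pics/w10.07.png [ 0.44671769 -0.31575745  0.27513349]
91.0 (430, 288, 15, 11) ((0.25407981872558594, -0.40433862805366516), (0.013171878643333912, 0.01117083802819252), 81.6378402709961)
10.125 [ 0.3751 -0.3057  0.1558] [ 0.0029 -0.0001 -0.0042] [0.0009 0.0091 0.0053]
```

View pics/wb.png

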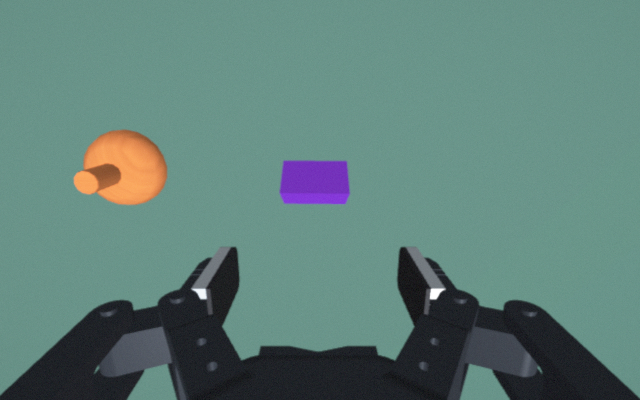

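The tile sits at the board's middle, within 0.6 mm. The wrist view shows the violet prism with its far base edge on row 161 (columns 284-347), its ridge near row 193 (columns 281-349) and its near base edge on row 203. The cover's handle top is at (86,183).

```bash
python3 - <<'E'
from h import *
np.set_printoptions(precision=4,suppress=True)
c,s=pickle.load(open('wrist.pkl','rb'));cm=cam(c,s);h=hsv(c);t=cam(pickle.load(open('top.pkl','rb')))
k=blob(rng(h,[115,100,0],[150,255,255]),(316,182),60);print(cv2.approxPolyDP(k,2,True)[:,0].tolist())
print(h[155:208,315,2].tolist())
P=[plane(cm,p,z)[:2] for p,z in [((284,161),0),((347.5,161),0),((280.5,193),.0346),((349.5,193),.0346),((283,203.5),0),((348,203.5),0)]]
P=np.array(P);print(P,'ridge mid',P[2:4].mean(0),'base mid',P[[0,1,4,5]].mean(0),'heading',[np.degrees(np.arctan2(*(P[i]-P[i+1])[::-1])) for i in(0,2,4)])
print('ridge h',tri(cm,(280.5,193),t,(461.9,262.5)),tri(cm,(349.5,193),t,(489.4,266)))
print('handle',tri(cm,(86,183),t,(394.8,245.7)),plane(cm,(86,183),.056))
E
```

```text
[[283, 162], [280, 194], [285, 203], [345, 203], [349, 194], [345, 161]]
[150, 149, 149, 151, 149, 153, 178, 185, 188, 188, 187, 188, 189, 183, 186, 186, 184, 187, 185, 189, 189, 187, 186, 186, 186, 187, 188, 189, 184, 185, 185, 188, 187, 187, 189, 186, 186, 188, 203, 213, 219, 218, 219, 218, 216, 219, 214, 218, 202, 156, 152, 152, 150]
[[ 0.4012 -0.2793]
 [ 0.3931 -0.3347]
 [ 0.382  -0.2766]
 [ 0.3741 -0.3308]
 [ 0.3625 -0.2715]
 [ 0.3539 -0.3305]] ridge mid [ 0.378  -0.3037] base mid [ 0.3776 -0.304 ] heading [np.float64(81.67249350829402), np.float64(81.66453949644568), np.float64(81.66182136080906)]
ridge h (array([ 0.3819, -0.2777,  0.0372]), np.float64(0.0020374446430529193)) (array([ 0.3737, -0.3316,  0.0356]), np.float64(0.0019507245885293583))
handle (array([ 0.4152, -0.1447,  0.0571]), np.float64(0.00048140562767890453)) [ 0.4153 -0.1437  0.056 ]
```

```bash
python3 go.py .378 -.3045 .021 -8.35
```

```text
10.125 [ 0.3751 -0.3057  0.1558] [ 0.0039 -0.0017  0.1348] [0.0009 0.0091 0.0009]
```

Call:
creep_tool(
  offsets=[
    [[0.0035,-0.0017,0.05,0.001,0.009,0],[0.0035,-0.0017,0.1,0.001,0.009,0],[0.0035,-0.0017,0.12,0.001,0.009,0],[0.0035,-0.0017,0.125,0.001,0.009,0],[0.0035,-0.0017,0.13,0.001,0.009,0],[0.0035,-0.0017,0.134,0.001,0.009,0],[0.0035,-0.0017,0.134,0.001,0.009,0],[0.0035,-0.0017,0.134,0.001,0.009,0]],
  ],
)

```text
time_s: 11.12
eef_pos: [0.3781, -0.305, 0.0226]
tool_rot: [3.141, -0.001, -0.148]
force: [0.7, -1.1, 0.5]
grip_width: 0.0749
grasp_force: 0.0
```

```bash
python3 go.py .378 -.3045 .021 -8.35; python3 w.py 0; cp pics/$(ls -t pics | grep ^w | head -1) pics/wc.png
```

```text
11.125 [ 0.3781 -0.305   0.0226] [-0.0002 -0.0005  0.0016] [ 0.0008 -0.0011 -0.0027]
pics/w11.12.png [ 0.44852212 -0.31527869  0.14276569]
92.5 (430, 288, 15, 11) ((0.3467658460140228, -0.3624190092086792), (0.0071129878051579, 0.005933038424700499), 81.39300537109375)
```

View pics/wc.png

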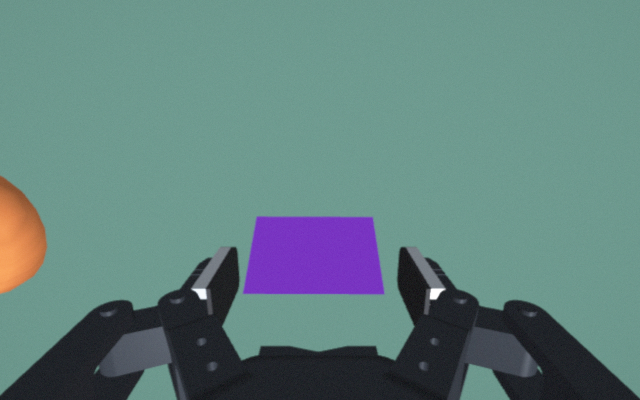

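The prism is centred between the pads, with its ridge on row 294 at columns 245-384. I'll close and lift.

Call:
creep_tool(
  offsets=[
    [[0,0,0.001,0,0,0],[0,0,0.001,0,0,0],[0,0,0.001,0,0,0],[0,0,0.001,0,0,0],[0,0,0.001,0,0,0]],
  ],
  aperture=0.045,
  squeeze=30,
)

```text
time_s: 11.8
eef_pos: [0.378, -0.3049, 0.0213]
tool_rot: [3.141, -0.001, -0.149]
force: [0.4, 0.6, 4.8]
grip_width: 0.0551
grasp_force: 32.5
```

Call:
creep_tool(
  offsets=[
    [[0,0,-0.02,0,0,0],[0,0,-0.05,0,0,0],[0,0,-0.1,0,0,0],[0,0,-0.12,0,0,0],[0,0,-0.12,0,0,0]],
  ],
)

```text
time_s: 12.42
eef_pos: [0.3785, -0.3054, 0.1424]
tool_rot: [3.14, -0.003, -0.149]
force: [0.4, -1.0, -1.4]
grip_width: 0.0554
grasp_force: 32.2
```

```bash
python3 go.py .5975 .0355 .143 8.9
```

```text
12.425 [ 0.3785 -0.3054  0.1424] [ 0.1662 -0.3696 -0.0009] [ 0.0024 -0.0025 -0.3039]
```

Call:
creep_tool(
  offsets=[
    [[0.02,-0.045,0,0.002,-0.002,-0.05],[0.045,-0.1,0,0.002,-0.002,-0.1],[0.07,-0.155,0,0.002,-0.002,-0.15],[0.095,-0.21,0,0.002,-0.002,-0.2],[0.12,-0.265,0,0.002,-0.002,-0.25],[0.143,-0.32,0,0.002,-0.002,-0.304],[0.16,-0.355,0,0.002,-0.002,-0.304],[0.1662,-0.3696,0,0.002,-0.002,-0.304],[0.1662,-0.3696,0,0.002,-0.002,-0.304],[0.1662,-0.3696,0,0.002,-0.002,-0.304]],
  ],
)

```text
time_s: 13.68
eef_pos: [0.5959, 0.035, 0.1401]
tool_rot: [-3.14, 0.003, 0.154]
force: [-0.5, -0.2, -1.5]
grip_width: 0.056
grasp_force: 32.3
```

Call:
creep_tool(
  offsets=[
    [[0,0,0,0,0,0],[0,0,0,0,0,0]],
  ],
)

```text
time_s: 13.92
eef_pos: [0.5966, 0.0353, 0.1412]
tool_rot: [-3.14, 0.001, 0.154]
force: [0.6, 0.5, -1.3]
grip_width: 0.0554
grasp_force: 32.3
```

```bash
python3 go.py .5975 .0355 .0393 8.9; python3 w.py 0; cp pics/$(ls -t pics | grep ^w | head -1) pics/wd.png
```

```text
13.925 [0.5966 0.0353 0.1412] [0.001  0.0002 0.1019] [-0.0018  0.0011 -0.0012]
pics/w13.93.png [0.66730343 0.04648536 0.26119205]
6580.0 (261, 158, 116, 60) ((0.5989170670509338, 0.03559395670890808), (0.05223318189382553, 0.09650051593780518), 8.810992240905762)
```

View pics/wd.png

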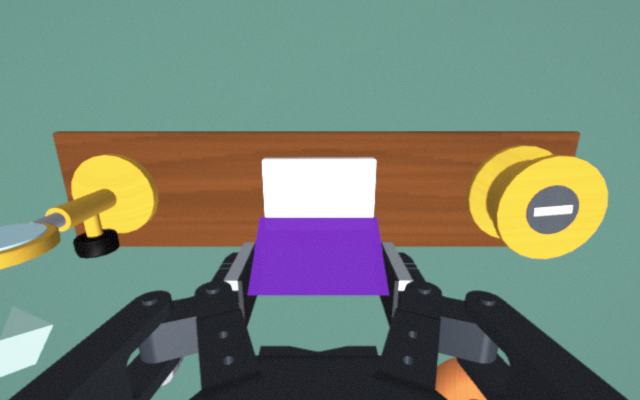

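The tile (columns 262-377) and the held prism (249-387) line up, and the burner's dark centre is at (552,209). I'll lower the prism.

Call:
creep_tool(
  offsets=[
    [[0.001,0,0.04,-0.002,0.001,0],[0.001,0,0.07,-0.002,0.001,0],[0.001,0,0.09,-0.002,0.001,0],[0.001,0,0.096,-0.002,0.001,0],[0.001,0,0.098,-0.002,0.001,0],[0.001,0,0.1,-0.002,0.001,0],[0.001,0,0.1,-0.002,0.001,0]],
  ],
)

```text
time_s: 14.85
eef_pos: [0.5983, 0.0366, 0.0419]
tool_rot: [3.141, -0.001, 0.155]
force: [0.2, -0.5, -1.2]
grip_width: 0.0555
grasp_force: 32.3
```

```bash
python3 go.py .5975 .0355 .0393 8.9
```

```text
14.85 [0.5983 0.0366 0.0419] [-0.001   0.0009  0.0026] [ 0.0003 -0.001   0.0001]
```

Call:
creep_tool(
  offsets=[
    [[0,0.001,0.001,0,0,0],[0,0.001,0.002,0,0,0],[0,0.001,0.0025,0,0,0],[0,0.001,0.0025,0,0,0]],
  ],
)

```text
time_s: 15.35
eef_pos: [0.5981, 0.0355, 0.0393]
tool_rot: [3.141, -0.0, 0.155]
force: [-2.8, -0.1, 6.4]
grip_width: 0.0556
grasp_force: 33.1
```

Call:
creep_tool(
  offsets=[
    [[0,0,0,0,0,0],[0,0,0,0,0,0],[0,0,0,0,0,0],[0,0,0,0,0,0],[0,0,-0.02,0,0,0],[0,0,-0.06,0,0,0],[0,0,-0.11,0,0,0],[0,0,-0.12,0,0,0],[0,0,-0.12,0,0,0]],
  ],
  aperture=0.075,
)

```text
time_s: 16.48
eef_pos: [0.5989, 0.0356, 0.1607]
tool_rot: [3.141, -0.003, 0.155]
force: [-0.0, 0.3, -1.0]
grip_width: 0.0752
grasp_force: 0.0
```

```bash
python3 w.py 0; cp pics/$(ls -t pics | grep ^w | head -1) pics/we.png; python3 go.py .4153 -.1442 .16 8.9
```

```text
pics/w16.48.png [0.66894908 0.04706356 0.2809886 ]
6891.0 (265, 157, 107, 68) ((0.5936298966407776, 0.034704431891441345), (0.06403280049562454, 0.0961216390132904), 8.844690322875977)
16.525 [0.5978 0.0356 0.1587] [-0.2081  0.1494 -0.0013] [ 0.0001 -0.      0.0001]
```

View pics/we.png

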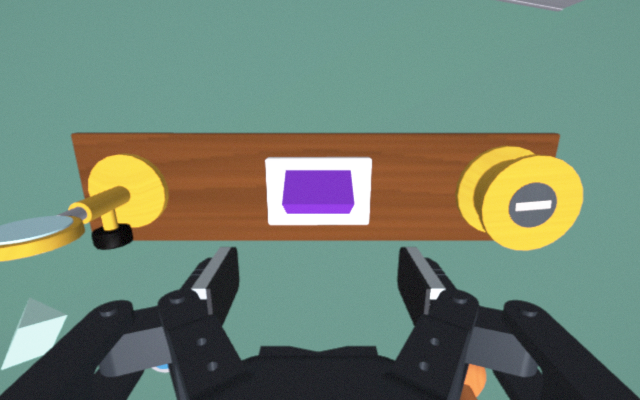

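The prism sits centred on the tile (columns 282-354 inside 265-372). The burner's dark centre is at (533,204), and I'll fix its position by triangulating this view with the top one.

```bash
python3 - <<'E'
from h import *
c,s=pickle.load(open('wrist.pkl','rb'));cm=cam(c,s);t=cam(pickle.load(open('top.pkl','rb')))
h=hsv(c);k=blob(rng(h,[0,0,0],[180,120,130]),(533,204),32);u,rad=cv2.minEnclosingCircle(k);print(u,rad)
print(plane(cm,u,.053),plane(t,(381.2,144.3),.053),tri(cm,u,t,(381.2,144.3)))
E
```

```text
(532.6951293945312, 204.98780822753906) 24.446062088012695
[ 0.62239851 -0.12544653  0.053     ] [ 0.62271703 -0.12829855  0.053     ] (array([ 0.62259956, -0.12796178,  0.05077339]), np.float64(0.001967826536894848))
```

Call:
creep_tool(
  offsets=[
    [[-0.2081,0.1494,0,0,0,0],[-0.2081,0.1494,0,0,0,0],[-0.2081,0.1494,0,0,0,0],[-0.2081,0.1494,0,0,0,0],[-0.2081,0.1494,0,0,0,0],[-0.2081,0.1494,0,0,0,0],[-0.2081,0.1494,0,0,0,0]],
  ],
  aperture=0.045,
)

```text
time_s: 17.4
eef_pos: [0.4159, -0.1433, 0.1581]
tool_rot: [-3.141, 0.001, 0.157]
force: [0.2, 1.3, 0.6]
grip_width: 0.0449
grasp_force: 0.0
```

```bash
python3 w.py 0; cp pics/$(ls -t pics | grep ^w | head -1) pics/wf.png; python3 go.py .4153 -.1442 .054 8.9
```

```text
pics/w17.40.png [ 0.4864351  -0.13189038  0.27813717]
58.0 (383, 278, 13, 10) ((0.3283906579017639, -0.22823774814605713), (0.010202583856880665, 0.011942475102841854), 8.931180000305176)
17.45 [ 0.4159 -0.1432  0.1582] [-0.0007  0.0009  0.1042] [-0.0007  0.0009  0.0017]
```

View pics/wf.png

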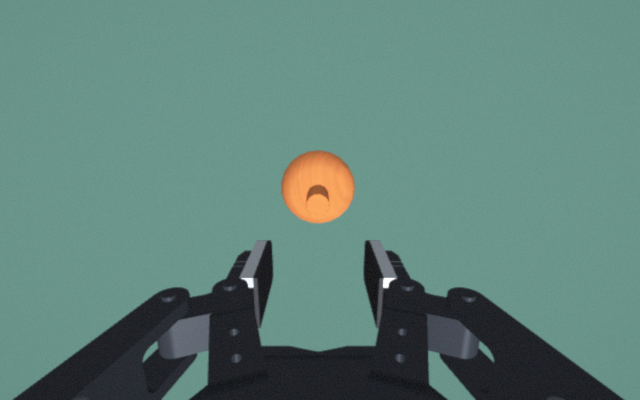

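The handle top is at (317,204) and the dome's centre at (318,187), midway between the pads (272/364).

```bash
python3 - <<'E'
from h import *
c,s=pickle.load(open('wrist.pkl','rb'));cm=cam(c,s)
print(plane(cm,(317.5,204),.056),plane(cm,(318,187),.0))
E
```

```text
[ 0.41640451 -0.1425103   0.056     ] [ 0.41487613 -0.14312375  0.        ]
```

Call:
creep_tool(
  offsets=[
    [[-0.0007,0.0009,0.05,-0.0007,0.0009,0],[-0.0007,0.0009,0.09,-0.0007,0.0009,0],[-0.0007,0.0009,0.1,-0.0007,0.0009,0],[-0.0007,0.0009,0.104,-0.0007,0.0009,0],[-0.0007,0.0009,0.104,-0.0007,0.0009,0],[-0.0007,0.0009,0.104,-0.0007,0.0009,0]],
  ],
)

```text
time_s: 18.2
eef_pos: [0.416, -0.1457, 0.0561]
tool_rot: [3.139, -0.003, 0.156]
force: [-0.2, 0.9, -0.0]
grip_width: 0.0448
grasp_force: 0.0
```

```bash
python3 go.py .4155 -.1436 .054 8.9
```

```text
18.2 [ 0.416  -0.1457  0.0561] [-0.0002 -0.0022  0.0021] [ 0.0022 -0.0027  0.0002]
```

Call:
creep_tool(
  offsets=[
    [[0,-0.001,0.001,0,0,0],[0,-0.001,0.001,0,0,0]],
  ],
)

```text
time_s: 18.45
eef_pos: [0.4148, -0.1443, 0.0539]
tool_rot: [3.141, -0.001, 0.155]
force: [0.0, 0.5, -0.0]
grip_width: 0.0449
grasp_force: 0.0
```

Call:
creep_tool(
  offsets=[
    [[0,0,0,0,0,0],[0,0,0,0,0,0],[0,0,0,0,0,0],[0,0,0,0,0,0],[0,0,0,0,0,0]],
  ],
  aperture=0.005,
  squeeze=35,
)

```text
time_s: 19.08
eef_pos: [0.4147, -0.1443, 0.0537]
tool_rot: [3.141, -0.001, 0.155]
force: [0.2, -0.2, 4.6]
grip_width: 0.0169
grasp_force: 34.3
```

```bash
python3 go.py .4155 -.1436 .054 8.9
```

```text
19.075 [ 0.4147 -0.1443  0.0537] [ 0.0009 -0.0006 -0.0003] [ 0.0009 -0.0007  0.0001]
```

Call:
creep_tool(
  offsets=[
    [[0,0,-0.02,0,0,0],[0,0,-0.06,0,0,0],[0,0,-0.11,0,0,0],[0,0,-0.11,0,0,0],[0,0,-0.11,0,0,0]],
  ],
)

```text
time_s: 19.7
eef_pos: [0.4142, -0.144, 0.1628]
tool_rot: [3.141, 0.0, 0.155]
force: [-0.5, 0.5, -1.9]
grip_width: 0.0166
grasp_force: 34.3
```

```bash
python3 go.py .622 -.1272 .164 8.9
```

```text
19.7 [ 0.4142 -0.144   0.1628] [ 0.2079  0.0156 -0.0012] [0.0003 0.     0.0002]
```

Call:
creep_tool(
  offsets=[
    [[0.04,0.003,0,0,0,0],[0.09,0.007,0,0,0,0],[0.14,0.011,0,0,0,0],[0.18,0.014,0,0,0,0],[0.2079,0.0156,0,0,0,0],[0.2079,0.0156,0,0,0,0],[0.2079,0.0156,0,0,0,0],[0.2079,0.0156,0,0,0,0]],
  ],
)

```text
time_s: 20.7
eef_pos: [0.6212, -0.1275, 0.163]
tool_rot: [3.141, 0.001, 0.155]
force: [-0.8, -0.2, -0.4]
grip_width: 0.0167
grasp_force: 34.3
```

```bash
python3 w.py 0; cp pics/$(ls -t pics | grep ^w | head -1) pics/wg.png; python3 go.py .622 -.1272 .1067 8.9
```

```text
pics/w20.70.png [ 0.6917934  -0.1160125   0.28299367]
3480.5 (71, 153, 116, 68) ((0.5919142365455627, 0.043566521257162094), (0.06411737948656082, 0.098481185734272), 8.824690818786621)
20.75 [ 0.6215 -0.1275  0.1634] [ 0.0006 -0.0003  0.0567] [ 0.0005  0.0002 -0.0003]
```

View pics/wg.png

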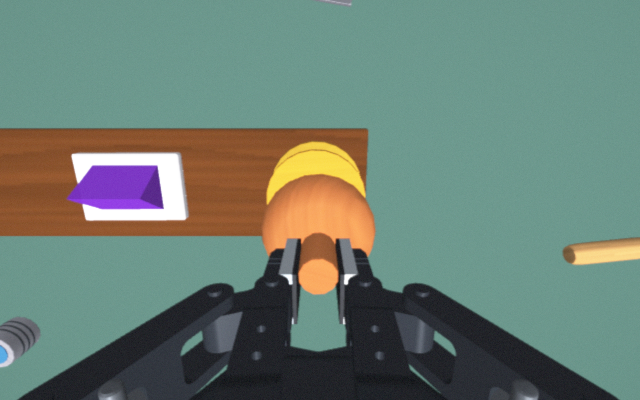

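The cover is upright in the grip (dome columns 262-376) and lined up with the burner (columns 267-366). I'll lower it.

Call:
creep_tool(
  offsets=[
    [[0.0005,0,0.025,0,0,0],[0.0005,0,0.045,0,0,0],[0.0005,0,0.052,0,0,0],[0.0005,0,0.053,0,0,0],[0.0005,0,0.054,0,0,0],[0.0005,0,0.054,0,0,0]],
  ],
)

```text
time_s: 21.5
eef_pos: [0.6234, -0.1275, 0.1105]
tool_rot: [3.14, -0.002, 0.155]
force: [0.1, 0.2, -0.2]
grip_width: 0.017
grasp_force: 34.3
```

Call:
creep_tool(
  offsets=[
    [[0,0,0.001,0,0,0],[0,0,0.002,0,0,0],[0,0,0.0025,0,0,0],[0,0,0.0025,0,0,0]],
  ],
)

```text
time_s: 22.0
eef_pos: [0.6228, -0.1273, 0.1071]
tool_rot: [3.141, -0.0, 0.155]
force: [0.4, -1.0, -1.0]
grip_width: 0.0167
grasp_force: 34.3
```

Call:
creep_tool(
  offsets=[
    [[0,0,0.0005,0,0,0],[0,0,0.001,0,0,0],[0,0,0.001,0,0,0]],
  ],
)

```text
time_s: 22.38
eef_pos: [0.623, -0.1274, 0.1068]
tool_rot: [3.141, -0.001, 0.155]
force: [-2.8, 0.7, 5.9]
grip_width: 0.0165
grasp_force: 34.9
```

Call:
creep_tool(
  offsets=[
    [[0,0,0,0,0,0],[0,0,0,0,0,0],[0,0,0,0,0,0],[0,0,0,0,0,0],[0,0,-0.03,0,0,0],[0,0,-0.07,0,0,0],[0,0,-0.09,0,0,0],[0,0,-0.09,0,0,0]],
  ],
  aperture=0.055,
)

```text
time_s: 23.38
eef_pos: [0.624, -0.1276, 0.1981]
tool_rot: [3.139, -0.004, 0.155]
force: [0.4, -0.0, 0.4]
grip_width: 0.055
grasp_force: 0.0
```

```bash
python3 w.py 0; cp pics/$(ls -t pics | grep ^w | head -1) pics/wh.png; python3 go.py .416 .157 .18 8.9
```

```text
pics/w23.38.png [ 0.69395597 -0.11598566  0.31847245]
2773.5 (98, 151, 102, 61) ((0.5926254391670227, 0.04298635944724083), (0.06374701112508774, 0.0967876985669136), 8.829005241394043)
23.425 [ 0.623  -0.1274  0.196 ] [-0.1605 -0.313   0.0155] [ 0.001  -0.0011  0.0001]
```

View pics/wh.png

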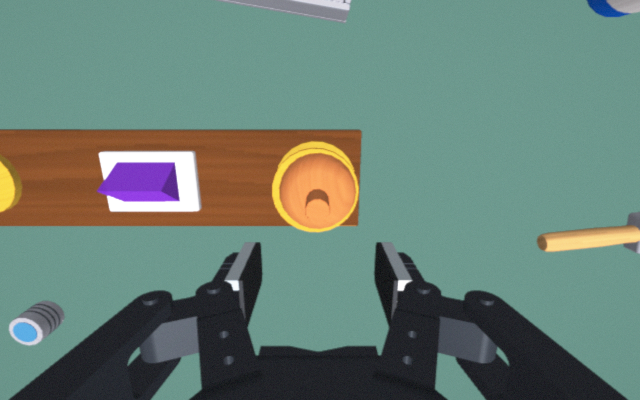

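The cover sits level and centred inside the burner's yellow rim, at about (317,188). Next is the loupe.

Call:
creep_tool(
  offsets=[
    [[-0.1605,-0.313,0.0155,0,0,0],[-0.1605,-0.313,0.0155,0,0,0],[-0.1605,-0.313,0.0155,0,0,0],[-0.1605,-0.313,0.0155,0,0,0],[-0.1605,-0.313,0.0155,0,0,0],[-0.1605,-0.313,0.0155,0,0,0],[-0.1605,-0.313,0.0155,0,0,0],[-0.1605,-0.313,0.0155,0,0,0],[-0.1605,-0.313,0.0155,0,0,0]],
  ],
  aperture=0.06,
)

```text
time_s: 24.55
eef_pos: [0.4162, 0.1562, 0.1798]
tool_rot: [3.141, 0.0, 0.154]
force: [0.2, -0.9, -0.3]
grip_width: 0.0604
grasp_force: 0.0
```

```bash
python3 w.py 0; python3 - <<'E'
from h import *
c,s=pickle.load(open('wrist.pkl','rb'));cm=cam(c,s);h=hsv(c);t=cam(pickle.load(open('top.pkl','rb')))
k=blob(rng(h,[98,90,100],[114,255,255]),proj(cm,[.416,.157,.032]),30);u=cen(k);print(u,cv2.contourArea(k),plane(cm,u,.032),tri(cm,u,t,(242.2,250.1)))
E
python3 go.py .416 .157 .027 8.9
```

```text
pics/w24.55.png [0.48667222 0.16768339 0.29985144]
2461.0 (136, 136, 63, 70) ((0.3950158357620239, 0.30564865469932556), (0.04098854959011078, 0.07610337436199188), 66.94407653808594)
[314.18740399 190.56897081] 542.5 [0.41422842 0.1593978  0.032     ] (array([0.41481315, 0.15793354, 0.03156637]), np.float64(0.0032113536737851506))
24.6 [0.4162 0.1562 0.1799] [-1.000e-04 -1.000e-03  1.529e-01] [ 0.001   0.0002 -0.0015]
```

Call:
creep_tool(
  offsets=[
    [[-0.001,-0.002,0.06,0,0,0],[-0.001,-0.002,0.11,0,0,0],[-0.001,-0.002,0.14,0,0,0],[-0.001,-0.002,0.15,0,0,0],[-0.001,-0.002,0.153,0,0,0],[-0.001,-0.002,0.153,0,0,0],[-0.001,-0.002,0.153,0,0,0]],
  ],
)

```text
time_s: 25.48
eef_pos: [0.4158, 0.1591, 0.0288]
tool_rot: [3.141, -0.003, 0.155]
force: [-0.6, 0.2, -0.0]
grip_width: 0.0599
grasp_force: 0.0
```

Call:
creep_tool(
  offsets=[
    [[0,0,0,0,0,0],[0,0,0,0,0,0],[0,0,0,0,0,0],[0,0,0,0,0,0],[0,0,0,0,0,0]],
  ],
  aperture=0.02,
  squeeze=30,
)

```text
time_s: 26.1
eef_pos: [0.4152, 0.159, 0.0282]
tool_rot: [3.141, -0.002, 0.156]
force: [-1.4, 0.2, 6.1]
grip_width: 0.0345
grasp_force: 29.5
```

```bash
python3 go.py .415 .158 .027 8.9
```

```text
26.1 [0.4152 0.159  0.0282] [-0.0003  0.001   0.0012] [ 0.0006 -0.0016  0.0002]
```

Call:
creep_tool(
  offsets=[
    [[0,0,-0.03,0,0,0],[0,0,-0.08,0,0,0],[0,0,-0.13,0,0,0],[0,0,-0.17,0,0,0],[0,0,-0.17,0,0,0],[0,0,-0.17,0,0,0]],
  ],
)

```text
time_s: 26.85
eef_pos: [0.4142, 0.1589, 0.1968]
tool_rot: [3.141, -0.0, 0.155]
force: [-1.0, 0.4, -2.3]
grip_width: 0.0352
grasp_force: 30.4
```

```bash
python3 go.py .687 .049 .2 8.9
```

```text
26.85 [0.4142 0.1589 0.1968] [ 0.2525  0.1508 -0.0031] [ 0.0008 -0.      0.0001]
```

Call:
creep_tool(
  offsets=[
    [[0.035,0.02,0,0,0,0],[0.08,0.048,0,0,0,0],[0.125,0.075,0,0,0,0],[0.17,0.1,0,0,0,0],[0.21,0.125,0,0,0,0],[0.24,0.143,0,0,0,0],[0.2525,0.1508,0,0,0,0],[0.2525,0.1508,0,0,0,0],[0.2525,0.1508,0,0,0,0]],
  ],
)

```text
time_s: 27.98
eef_pos: [0.6861, 0.0494, 0.196]
tool_rot: [3.141, 0.002, 0.156]
force: [-0.4, -0.2, -0.8]
grip_width: 0.0352
grasp_force: 30.4
```

```bash
python3 go.py .687 .049 .0285 8.9
```

```text
27.975 [0.6861 0.0494 0.196 ] [0.0012 0.0005 0.1675] [0.0001 0.0022 0.0003]
```

Call:
creep_tool(
  offsets=[
    [[0.001,0,0.05,0,0,0],[0.001,0,0.1,0,0,0],[0.001,0,0.14,0,0,0],[0.001,0,0.158,0,0,0],[0.001,0,0.163,0,0,0],[0.001,0,0.165,0,0,0],[0.001,0,0.166,0,0,0],[0.001,0,0.166,0,0,0]],
  ],
)

```text
time_s: 28.98
eef_pos: [0.6893, 0.049, 0.033]
tool_rot: [3.141, -0.003, 0.155]
force: [0.5, 0.3, -0.3]
grip_width: 0.0348
grasp_force: 30.4
```

Call:
creep_tool(
  offsets=[
    [[0,0,0.0005,0,0,0],[0,0,0.001,0,0,0],[0,0,0.001,0,0,0]],
  ],
)

```text
time_s: 29.35
eef_pos: [0.6884, 0.049, 0.0305]
tool_rot: [3.141, -0.0, 0.155]
force: [-1.4, -0.7, 0.1]
grip_width: 0.0347
grasp_force: 30.4
```

Call:
creep_tool(
  offsets=[
    [[0,0,0.001,0,0,0],[0,0,0.0015,0,0,0],[0,0,0.002,0,0,0],[0,0,0.002,0,0,0]],
  ],
)

```text
time_s: 29.85
eef_pos: [0.6884, 0.0491, 0.0285]
tool_rot: [3.141, -0.0, 0.155]
force: [0.6, 0.5, -1.3]
grip_width: 0.035
grasp_force: 30.4
```

Call:
creep_tool(
  offsets=[
    [[0,0,0.0005,0,0,0],[0,0,0.001,0,0,0],[0,0,0.001,0,0,0]],
  ],
)

```text
time_s: 30.22
eef_pos: [0.6885, 0.0491, 0.0284]
tool_rot: [3.141, -0.001, 0.155]
force: [-3.6, -0.3, 5.6]
grip_width: 0.035
grasp_force: 31.0
```

Contact. I'll release, retreat, and look at the whole scene.

Call:
creep_tool(
  offsets=[
    [[0,0,0,0,0,0],[0,0,0,0,0,0],[0,0,0,0,0,0],[0,0,0,0,0,0],[0,0,-0.03,0,0,0],[0,0,-0.08,0,0,0],[0,0,-0.13,0,0,0],[0,0,-0.17,0,0,0],[0,0,-0.17,0,0,0],[0,0,-0.17,0,0,0]],
  ],
  aperture=0.06,
)

```text
time_s: 31.48
eef_pos: [0.6881, 0.0492, 0.1971]
tool_rot: [3.141, -0.0, 0.155]
force: [-0.5, 0.1, 0.5]
grip_width: 0.0599
grasp_force: 0.0
```

Call:
creep_tool(
  offsets=[
    [[-0.15,0,-0.05,0,0,0],[-0.15,0,-0.05,0,0,0],[-0.15,0,-0.05,0,0,0],[-0.25,0,-0.05,0,0,0],[-0.25,0,-0.05,0,0,0],[-0.25,0,-0.05,0,0,0]],
  ],
)

```text
time_s: 32.22
eef_pos: [0.4387, 0.0104, 0.2455]
tool_rot: [3.142, 0.003, 0.155]
force: [0.6, -0.2, 0.9]
grip_width: 0.06
grasp_force: 0.0
```

```bash
python3 - <<'E'
from h import *; from cell import r
s=r.sense();c=r.capture('scene');w=r.capture('wrist');pickle.dump((w,s),open('wrist.pkl','wb'))
t=r.capture('top');cm=cam(t);h=hsv(t)
I=np.hstack([cv2.resize(x['color'][y0:y0+hh,x0:x0+hh*4//3,::-1],(400,300)) for x,x0,y0,hh in[(c,230,120,165),(t,140,60,240)]]);cv2.imwrite('pics/end.png',I)
u=proj(cm,[.6866,.049,.032]);print(u);k=blob(rng(h,[98,90,100],[114,255,255]),u,15);u=cen(k);p=plane(cm,u,.032);print(cv2.contourArea(k),p)
X=np.array([.5976,.0353]);a=.1526;d=p[:2]-X;print(d@[np.cos(a),np.sin(a)],d@[-np.sin(a),np.cos(a)])
E
```

```text
[294.11553403 119.97997198]Traceback (most recent call last):
  File "<stdin>", line 5, in <module>
  File "h.py", line 24, in blob
    return max(cs,key=cv2.contourArea)
ValueError: max() iterable argument is empty
```

View pics/end.png

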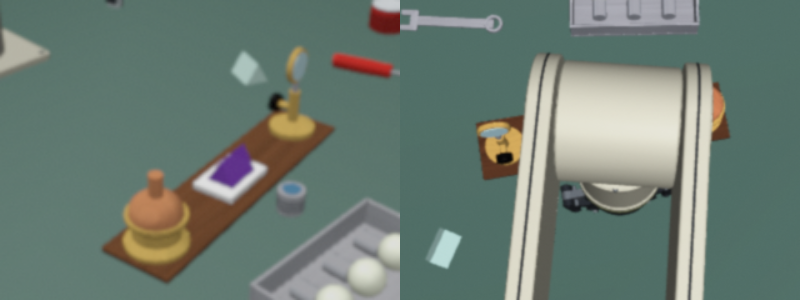

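The scene view shows the cover on the burner, the prism on the tile, the loupe upright at about (390,223) behind the board, and the clear prism in place. The top view is blocked by the arm. I'll check the numbers with the wrist and scene cameras.

```bash
python3 bf.py; python3 - <<'E'
from h import *
from cell import r
X=np.array([.5976,.0353]);a=.1526;B=np.array([[np.cos(a),np.sin(a)],[-np.sin(a),np.cos(a)]])
c,s=pickle.load(open('wrist.pkl','rb'));cm=cam(c,s);h=hsv(c)
u=proj(cm,[.6875,.049,.032]);print('wrist',u)
if 0<u[0]<640 and 0<u[1]<400:
    k=blob(rng(h,[98,90,100],[114,255,255]),u,25);print(B@(plane(cm,cen(k),.032)[:2]-X))
sc=r.capture('scene');cs=cam(sc);hs=hsv(sc);p=plane(cs,(390.0,223.4),.032);print('loupe scene',B@(p[:2]-X))
vs=blob(rng(h,[115,100,0],[150,255,255]),proj(cm,[.5975,.0355,.04]),60)
print('violet px',cen(vs),proj(cm,[.5975,.0355,.03]))
E
```

```text
((0.5842993259429932, 0.03328052908182144), (0.04065021872520447, 0.08999369293451309), 8.828765869140625) -0.013453086148731174 2.5811526912307518e-05
wrist [ 318.26852273 -117.74856662]
loupe scene [ 0.09105971 -0.00074279]
violet px [317.53033586  15.66756952] [317.73783548   4.39320555]
```

The loupe is at (91, -1) mm in the board frame. The tile's near edge is where it should be, because its far part is cut off by the prism and the frame. I'm handing in.

Call:
creep_tool(
  offsets=[
    [[0,0,0,0,0,0],[0,0,0,0,0,0]],
  ],
)

```text
time_s: 32.67
eef_pos: [0.4416, 0.0106, 0.2472]
tool_rot: [3.141, 0.0, 0.156]
force: [-0.9, 0.2, -0.2]
grip_width: 0.0601
grasp_force: 0.0
```

```bash
python3 -c "
from cell import r
print(r.close_job())"
```

```text
the job is handed in; nothing more can be done
None
```

The lens display is laid out and handed in at about 33 s: tile at the board's middle, violet prism on it, copper cover on the burner, and loupe upright 91 mm behind the board's middle; the clear prism was not touched, and no verdict was returned.

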